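# Check the plate gap of a flatbread press with the fitting taper gauge

### The arm

A 6-joint arm with a two-finger parallel gripper is mounted at the origin on the work surface. World frame = base frame: x ahead of the robot, y to its left, z up, the work surface at z = 0. Lengths are in mm, angles in degrees, forces in N, time in s.
With the tool pointing down it reaches from about 250 to 800 mm from the base axis. Payload 3.9 kg.
Tool frame: the origin (TCP) lies on the centre line of the jaws, within the pads' length; the fingertips stand 8 mm ahead of it and the grasp point (between the pads) lies 11 mm behind it; z points along the fingers, y is the direction in which the jaws open and shut (so a half turn about z gives the same grasp; the last joint's range is limited). The gripper opens to 85 mm and grips with 20 to 120 N. Pads are 22 mm wide; open, the fingers measure 114 mm over their backs; the gripper's body (76 mm by 85 mm) begins 54 mm behind the grasp point. The pads swing forward as they close: fully open they stand 13 mm farther back than shut.
Start: joints at [-72.708, 14.897, -7.913, 67.191, 0, 90], TCP at [156.046, -501.263, 239.304] pointing down, gripper open.
Joint ranges: [-159.42, 159.42], [-47.68, 98.78], [-73.54, 78.23], [-108.79, 121.32], [-90, 84.71], [-180, 180]. Speed limits (degrees/s): [147.25, 147.25, 180, 180, 180, 180].

### API

Orientations are given as a 3x3 rotation matrix whose columns are the frame's x, y, z axes.
In Python, from station import arm, vision gives the robot as it stands. The module is installed in compiled form; this text tells all that it offers.
- The arm moves only by the shell command python3 -m creep 'ROWS' [FORCE]. ROWS is JSON, a list of rows, each an object with "delta_pos": the shift along the tool's x, y, z in cm, a list of three; "spin": the turn about the tool's z in rad; "gripper": the opening, from 0 (shut) to 1 (fully open). In form: [{"delta_pos": [x, y, z], "spin": spin, "gripper": gripper}, ...]. A call has exactly 8 rows; each row is the pose to reach, as a shift and turn from the pose commanded when the call began, along the tool's axes at that moment; what a row does not reach only later rows make up. A row lasts 1/10 s, in which the tool goes at most 50 mm and 8.59 degrees, less where a joint would pass 70% of its speed; a pose out of reach is approached as far as the arm can. A call with a gripper value outside its range is refused whole. The fingers move at their own pace and stop on an object; FORCE is the grip in N (left out, the last holds). Time passes only in rows, so rows that repeat a pose let the fingers close, or fill a call up. It gives the time, the measured TCP pose, the force and the opening at its end, in the units of the state.
- arm.get_obs(): the state, without advancing time (a new reading comes with each control period).
- vision.snapshot(name): name is "scene" or "side" or "wrist"; returns the picture (400x640x3 uint8, blue, green, red); there is no depth.
- vision.calibration(name): a dict with "fx", "fy", "cx", "cy" (pixels), "cam_to_world" (4x4, takes a point from camera to world coordinates); the wrist camera has in their place "T_tool_cam" (4x4, takes a point from camera to tool coordinates, whose origin is the TCP and whose axes are the flange's). Camera axes: x right, y up, looking along -z (the intrinsics and any distortion apply to the point x, -y, -z); pixel columns grow to the right and rows downward; lengths in mm; the calibration is good to about 2 mm. A picture is of the moment at which its call begins: read the wrist's pose just before it. calibration takes no time and is no camera call.
- arm.finish_job(): hands the job in, once; it reports no verdict.
Trained networks look in the newest picture that a camera, given by its name, has taken for a name from the list of things; names that differ only in an ending like _2 or _b are one class to them, and where a whole thing is asked for, a point or a joint stands for the part that bears it (a point fixed in the world has none). Each returns a list of dicts, best first, with "confidence" (0 to 1); they miss things now and then, are a little off and sometimes report something else, mostly with a low value. They report only what shows in the picture. A call takes as long as a camera call. They do not tell look-alikes from the thing itself.
- vision.search_frame(label, camera): "bbox" ([left, top, right, bottom] in pixels, round what is visible of it).
- vision.tip_of(label, camera): "centre" ([row, column] in pixels: a listed point, or the origin of a listed thing).
The state is a dict: "clock": time; "joint_positions": joint angles; "dq": joint speeds; "joint_efforts": joint torques, N m; "eef_pos": TCP position; "tcp_rot": TCP orientation; "ft_force": force on the tool from outside, world axes, zero at the start; "torque": the same for the moment, N m; "gripper_width": finger opening in mm.
Only numpy, scipy, OpenCV 4.12 (cv2) and the standard library are available. Lean on these libraries where they do the work, as an engineer would, in place of code of your own. Each camera call takes 0.05 s, during which the arm holds its last target. There are 200 camera calls.

### The job

Check the gap of the flatbread press: see which lower plate is in it and take by its handle the taper gauge that fits (thin for the narrow gap over the tall plate, thick for the wide gap over the low one), leaving the other gauge and everything else where they are. Lay it flat on the front of the lower plate and slide it straight in, tip first, near the middle, until it drags snugly between both plates, lifting the upper one no more than a millimetre or two. Finish holding it still there by the handle, flat on the lower plate, and do not let go.

Things in the scene. Friction and masses are not known exactly. Their poses are not given: they have to be found in the camera images.
- press: bench flatbread press: grey columns 122 mm high (centres y = +-137, x = 15 to 65) on foot strips 45 mm wide, 12 mm high (x = -80 to 120); crosshead across them up to 146 mm, black handwheel on it (top 175 mm). Origin on the table, below the middle of the lower plate; x points into the press from its front, the side nearest the robot, where a gauge goes in; y to the left.
- upper_plate: flat aluminium upper plate of the press, 18 mm thick, hanging over the lower plate; in the press frame it covers x = -90 to 110, y = -90 to 90 mm, its front lower edge turned up as a lip 4 mm further forward. Origin on its underside at press x = 40, y = 0. The lower plate begins at x = -130, so 40 mm of it lie open in front.
- tall_plate: aluminium lower plate 260 x 210 mm (x, y), 36 mm thick, plain rectangle; origin at the centre of its underside. Fixed. Either it or the low plate is in the press (same origin and yaw as the press); the other lies as a spare on the table to the left of the press.
- low_plate: aluminium lower plate 260 x 210 mm, 30 mm thick, with two round lugs of 20 mm radius on its front edge (the side nearest the robot), 85 mm either side of the middle; origin at the centre of its underside; fixed.
- crosshead (a joint): height setting of the press in m, 0 to 0.0016; stays as it is. The gap between the plates is 3.6 mm plus this value with the tall plate in the press, 9.6 mm plus this value with the low plate.
- platen (a joint): how far the upper plate is lifted off its stops, in m (0 at rest, up to 0.014). It floats: about 3 N down at rest, plus 0.5 N per mm of lift.
- thin_gauge: thin steel taper gauge with an upright slim black handle at its rear end; lies along its x axis, tip to +x; origin on the flat underside, below the middle of the handle. Blade 30 mm wide. Handle 30 mm long (x), 18 mm wide (y), from the blade up to 66 mm above the underside. About 0.14 kg. For the gap over the tall plate; passes loosely over the low plate.
- thick_gauge: thick steel taper gauge with an upright stout black handle at its rear end; lies along its x axis, tip to +x; origin on the flat underside, below the middle of the handle. Blade 44 mm wide. Handle 30 mm long (x), 36 mm wide (y), from the blade up to 66 mm above the underside. About 0.25 kg. For the gap over the low plate; too thick to enter over the tall plate.
- thin_gauge_tip (a point): middle of the thin gauge's tip edge, on the underside, 115 mm ahead of its origin. From the tip (2 mm thick) the top rises evenly, 0.08 mm per mm, over 90 mm to the heel (25 mm ahead of the origin, 9.2 mm thick); from there to its rear end, 16 mm behind the origin, it is level.
- thick_gauge_tip (a point): middle of the thick gauge's tip edge, on the underside, 115 mm ahead of its origin. From the tip (8 mm thick) the top rises evenly, 0.08 mm per mm, over 90 mm to the heel (25 mm ahead of the origin, 15.2 mm thick); from there to its rear end, 16 mm behind the origin, it is level.
- bowl: white plastic bowl, 110 mm across the rim, 50 mm high, on the table; not to be disturbed; origin at the underside
- jar: lidded jar, 60 mm across, 90 mm high, on the table; not to be disturbed; origin at the underside
- spatula: kitchen spatula lying flat, not to be disturbed
- shaker: small steel can, 44 mm across, 80 mm high, on the table; not to be disturbed; origin at the underside
- mug: white mug, 76 mm across, 90 mm high, on the table; not to be disturbed; origin at the underside
- cup: white cup, 72 mm across, 80 mm high, on the table; not to be disturbed; origin at the underside
There are look-alikes about, which are no part of the job. Leave any purple look-alike of the thick_gauge alone.

How it is judged (in metres and radians):
On the way:
1. the gauge that fits the press's gap is lifted off the table in the gripper (((horizontal distance between tall_plate and press below 0.06 m and height (world z) of thin_gauge above 0.015 m and contact force between the fingers and thin_gauge above 1 N) or (horizontal distance between low_plate and press below 0.06 m and height (world z) of thick_gauge above 0.015 m and contact force between the fingers and thick_gauge above 1 N))), for 0.2 s.
At the end, for the whole second after the job is handed in: The fitting gauge is held by the fingers, flat (0.07 rad) on the lower plate (over 0.5 N), tip 12 to 85 mm under the upper plate, within 50 mm of mid-line, aligned (0.2 rad), pressed by the upper plate (1 to 20 N) lifted under 2.8 mm; still (10 mm/s); other gauge within 30 mm of its place (((horizontal distance between tall_plate and press below 0.06 m and contact force between thin_gauge and upper_plate between 1 and 20 N and contact force between thin_gauge and tall_plate above 0.5 N and contact force between the fingers and thin_gauge above 1 N and value of joint platen below 0.0028 m and x of thin_gauge_tip in the frame of press between -0.078 and -0.005 m and y of thin_gauge_tip in the frame of press between -0.05 and 0.05 m and angle between the x axis of thin_gauge and the x axis of press, either way round below 0.2 rad and angle between thin_gauge's own z axis and vertical below 0.07 rad and linear speed of thin_gauge below 0.01 m/s and height (world z) of thick_gauge below 0.01 m and distance of thick_gauge from where it was at the start of the episode below 0.03 m) or (horizontal distance between low_plate and press below 0.06 m and contact force between thick_gauge and upper_plate between 1 and 20 N and contact force between thick_gauge and low_plate above 0.5 N and contact force between the fingers and thick_gauge above 1 N and value of joint platen below 0.0028 m and x of thick_gauge_tip in the frame of press between -0.078 and -0.005 m and y of thick_gauge_tip in the frame of press between -0.05 and 0.05 m and angle between the x axis of thick_gauge and the x axis of press, either way round below 0.2 rad and angle between thick_gauge's own z axis and vertical below 0.07 rad and linear speed of thick_gauge below 0.01 m/s and height (world z) of thin_gauge below 0.01 m and distance of thin_gauge from where it was at the start of the episode below 0.03 m))); the arm keeps its last pose, push and grip.
It fails at once if the gauge that does not fit is moved by 30 mm ((horizontal distance between tall_plate and press below 0.06 m and distance of thick_gauge from where it was at the start of the episode above 0.03 m) or (horizontal distance between low_plate and press below 0.06 m and distance of thin_gauge from where it was at the start of the episode above 0.03 m)).
It fails at once if the upper plate is forced up by more than 6 mm (value of joint platen above 0.006 m).
It fails at once if a bystander is moved by 40 mm (distance of any of bowl, jar, spatula, shaker, mug, cup from where it was at the start of the episode above 0.04 m).
It also fails if it takes over 45 s, if anything falls off the work surface, if the arm or the gripper's body presses on something with over 40 N, if the wrist force passes 120 N, or if a joint passes its speed limit or range.

## Working session

There is one attempt and no reset: what is moved stays moved. The work goes in short steps, Python scripts to look and compute and a shell command to move; the robot and the scene stay as the last step left them, time stands still between calls to the robot, and variables do not carry over. Pictures are saved under pics/ and viewed, about 8 in all and at most 12, crops included, and the job is handed in when it is done.

```bash
mkdir -p pics
cat > h.py <<'E'
import numpy as np, cv2
from station import arm, vision
def ray(cam,row,col,obs=None):
    c=vision.calibration(cam)
    if 'cam_to_world' in c: T=np.array(c['cam_to_world'])
    else:
        o=obs or arm.get_obs(); W=np.eye(4); W[:3,:3]=o['tcp_rot']; W[:3,3]=o['eef_pos']; T=W@np.array(c['T_tool_cam'])
    d=np.array([(col-c['cx'])/c['fx'],-(row-c['cy'])/c['fy'],-1]); d=T[:3,:3]@d
    return T[:3,3],d
def onz(cam,row,col,z,obs=None):
    p,d=ray(cam,row,col,obs); return p+d*(z-p[2])/d[2]
def proj(cam,P,obs=None):
    c=vision.calibration(cam)
    if 'cam_to_world' in c: T=np.array(c['cam_to_world'])
    else:
        o=obs or arm.get_obs(); W=np.eye(4); W[:3,:3]=o['tcp_rot']; W[:3,3]=o['eef_pos']; T=W@np.array(c['T_tool_cam'])
    q=np.linalg.inv(T)@np.append(P,1); return c['cy']-c['fy']*q[1]/-q[2], c['cx']+c['fx']*q[0]/-q[2]
E
python3 - <<'E'
from h import *
np.set_printoptions(precision=1,suppress=True)
for cam in ['scene','side']:
    im=vision.snapshot(cam); cv2.imwrite(f'pics/{cam}0.png',im)
    print(cam,vision.calibration(cam))
    for l in ['press','thin_gauge','thick_gauge','thin_gauge_tip','thick_gauge_tip','tall_plate','low_plate']:
        print(l,[(round(d['confidence'],2),np.round(d['centre']),onz(cam,*d['centre'],0)) for d in vision.tip_of(l,cam)])
o=arm.get_obs(); print(o['tcp_rot'],o['clock'])
E
```

```text
scene {'fx': 415.72795713493394, 'fy': 415.72795713493394, 'cx': 315.40952243339405, 'cy': 196.98042877558913, 'cam_to_world': array([[   0.7,   -0.4,    0.6, 1259.7],
       [   0.7,    0.4,   -0.6, -807.2],
       [   0. ,    0.8,    0.6,  972.4],
       [   0. ,    0. ,    0. ,    1. ]])}
press [(0.84, array([236., 370.]), array([671.2,  55.3,   0. ]))]
thin_gauge [(0.96, array([274., 221.]), array([ 452.5, -401.6,    0. ]))]
thick_gauge [(0.61, array([166., 315.]), array([237.9, 226.4,   0. ])), (0.57, array([286., 311.]), array([ 682.8, -241. ,    0. ]))]
thin_gauge_tip [(0.72, array([300., 233.]), array([ 557. , -432.6,    0. ])), (0.17, array([210., 281.]), array([353. , -68.2,  -0. ]))]
thick_gauge_tip [(0.74, array([263., 300.]), array([ 591.7, -200.6,    0. ])), (0.68, array([147., 352.]), array([252.1, 444.7,   0. ])), (0.66, array([163., 340.]), array([298.9, 311.4,   0. ])), (0.54, array([324., 235.]), array([ 628.1, -478.1,    0. ]))]
tall_plate [(0.65, array([323., 235.]), array([ 626.7, -476.4,    0. ])), (0.56, array([186., 378.]), array([514. , 298.9,   0. ]))]
low_
[... 537 characters left out ...]
]), array([ 469.1, -184.7,    0. ])), (0.82, array([317., 326.]), array([235.5, 222.1,   0. ])), (0.69, array([132., 369.]), array([ 624.9, -478.2,    0. ])), (0.27, array([160., 321.]), array([ 661.9, -237. ,    0. ]))]
thin_gauge_tip [(0.9, array([152., 377.]), array([ 531.8, -409.3,    0. ]))]
thick_gauge_tip [(0.76, array([179., 330.]), array([ 571.4, -180.8,    0. ])), (0.69, array([330., 286.]), array([292. , 322.8,   0. ]))]
tall_plate [(0.95, array([273., 233.]), array([531.4, 299. ,   0. ])), (0.52, array([150., 376.]), array([ 539.6, -412.2,    0. ]))]
low_plate [(0.65, array([164., 321.]), array([ 646.3, -221.5,    0. ]))]
[[ 1.   0.3 -0. ]
 [ 0.3 -1.  -0. ]
 [-0.   0.  -1. ]] 0.8
```

View pics/scene0.png

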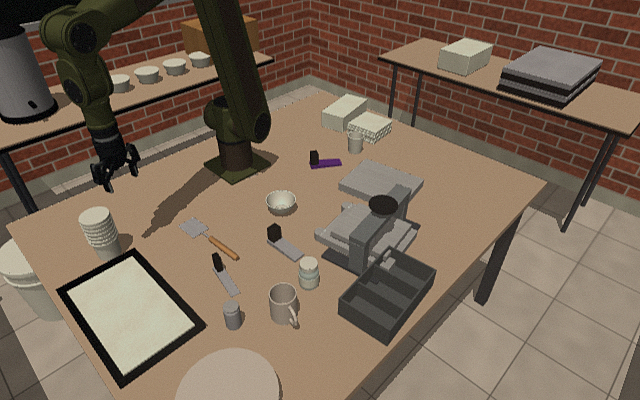

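View pics/side0.png

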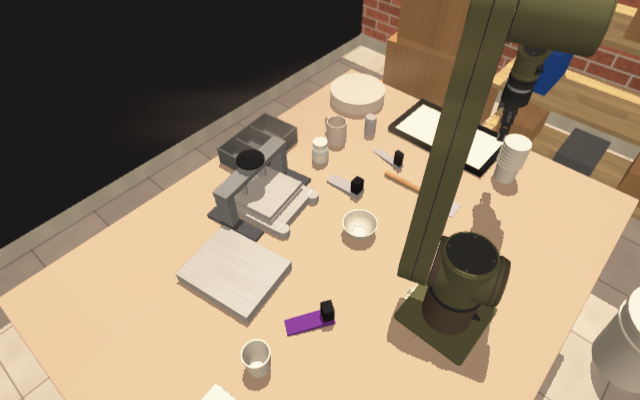

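The press has the lower plate with round lugs, at side (313,195) and (283,228). The spare at side (235,272) is plain, so the low plate is in the press and the thick gauge is needed. Candidates:
- **Grey gauge:** side (357,186), scene (275,233). It has a stout handle and fits.
- **Slim grey gauge:** side (398,158). This is the thin one.
- **Purple gauge:** side (327,311). This is the look-alike to leave alone.

I'll confirm with one enlarged crop.

Run:
```python
from h import *
a=cv2.imread('pics/side0.png')[120:250,200:420]; b=cv2.imread('pics/scene0.png')[185:315,200:420]
cv2.imwrite('pics/crop.png',cv2.resize(np.vstack([a,b]),None,fx=2.9,fy=2.3,interpolation=cv2.INTER_CUBIC)[:600])
print(vision.calibration('wrist'))
```

```text
{'fx': 321.1688628688821, 'fy': 321.1688628688821, 'cx': 320.20494030184426, 'cy': 198.32249268722023, 'T_tool_cam': array([[ 5.04979144e-04,  9.44843097e-01,  3.27522925e-01,
         8.44286673e+01],
       [ 9.99998899e-01, -2.00754142e-05, -1.48389757e-03,
         3.76846806e-01],
       [-1.39547522e-03,  3.27523313e-01, -9.44842067e-01,
        -1.34637839e+02],
       [ 0.00000000e+00,  0.00000000e+00,  0.00000000e+00,
         1.00000000e+00]])}
```

View pics/crop.png

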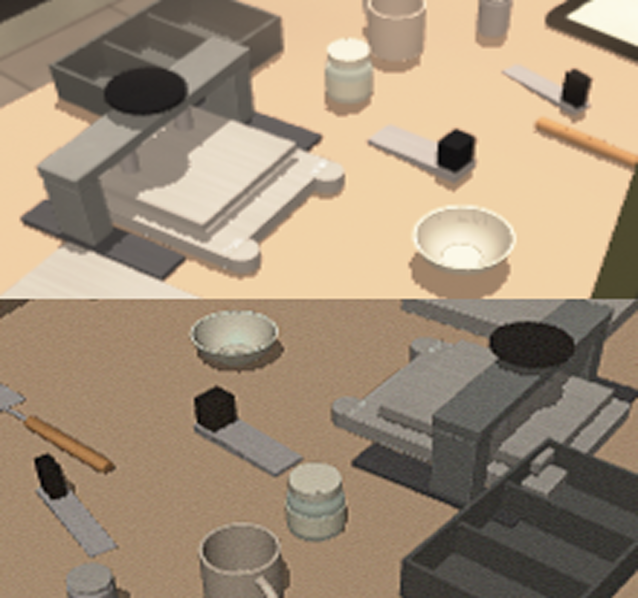

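The crop confirms it: the stout black handle on the grey blade is the thick gauge, lying beside the jar, and the lugged low plate is in the press. I'll hover above the gauge.

```bash
python3 -m creep '[{"delta_pos":[5,-2.6,0],"spin":0.1,"gripper":1},{"delta_pos":[10,-5.2,0],"spin":0.2,"gripper":1},{"delta_pos":[14.5,-7.5,0],"spin":0.3,"gripper":1},{"delta_pos":[19,-9.9,0],"spin":0.302,"gripper":1},{"delta_pos":[23.5,-12.2,0],"spin":0.302,"gripper":1},{"delta_pos":[28,-14.6,0],"spin":0.302,"gripper":1},{"delta_pos":[32.5,-16.9,0],"spin":0.302,"gripper":1},{"delta_pos":[37,-19.2,0],"spin":0.302,"gripper":1}]' 40
python3 - <<'E'
from h import *
np.set_printoptions(precision=2,suppress=True)
o=arm.get_obs(); print(o['clock'],o['eef_pos'],o['tcp_rot'],o['ft_force'],o['gripper_width'])
cv2.imwrite('pics/w1.png',vision.snapshot('wrist'))
for l in ['thick_gauge','thick_gauge_tip','thin_gauge','press']:
    print(l,[(round(d['confidence'],2),np.round(d['centre']),onz('wrist',*d['centre'],0,o)) for d in vision.tip_of(l,'wrist')])
E
```

```text
clock: 1.6
eef_pos: [441.4, -218.1, 239.6]
tcp_rot: [[1.0, -0.0, 0.001], [-0.0, -1.0, -0.001], [0.001, 0.001, -1.0]]
ft_force: [1.0, -0.2, -0.5]
gripper_width: 85.4
1.6 [ 441.45 -218.12  239.59] [[ 1. -0.  0.]
 [-0. -1. -0.]
 [ 0.  0. -1.]] [ 0.95 -0.22 -0.5 ] 85.42975873202538
thick_gauge [(0.9, array([308.,   6.]), array([235.65, 219.24,   0.  ])), (0.6, array([146., 298.]), array([ 460.98, -193.83,    0.  ]))]
thick_gauge_tip [(0.77, array([ 35., 289.]), array([ 577.42, -185.98,    0.  ])), (0.63, array([233., 201.]), array([349.96, -67.06,   0.  ]))]
thin_gauge [(0.58, array([166., 469.]), array([ 437.09, -396.66,    0.  ]))]
press []
```

View pics/w1.png

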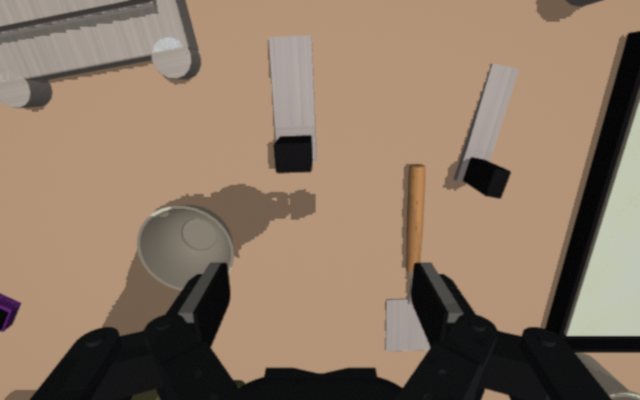

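The view shows the grey blade from its tip edge at (290,36) to the handle at (293,155). The bowl is left of it at (187,247) and the spatula handle right at (416,210). The press lugs are at (172,52) and about (14,93). Working out the yaws next.

Run:
```python
from h import *
np.set_printoptions(precision=1,suppress=True)
o=arm.get_obs()
im=cv2.imread('pics/w1.png')
f=lambda r,c,z:onz('wrist',r,c,z,o)
print('tip corners',f(37,269,8),f(37,311,8)); print('edges z~12',f(100,273.5,12),f(100,314,12))
# handle top black blob
m=(im[100:200,250:340].max(2)<45).astype(np.uint8); ys,xs=np.nonzero(m); print('blob',ys.min()+100,ys.max()+100,xs.min()+250,xs.max()+250)
r1,c0,c1=ys.max()+101,xs.min()+250,xs.max()+251
print('handle top rear',f(r1,c0,66),f(r1,c1,66))
print('lugs',f(52,172,30),f(93,14,30))
print('bowl',vision.tip_of('bowl','wrist')[:1])
g=cv2.cvtColor(im,cv2.COLOR_BGR2GRAY)
for r in (60,80,100,120): print(r,np.argsort(-abs(np.diff(g[r,255:330].astype(int))))[:4]+255)
```

```text
tip corners [ 572.8 -168.     8. ] [ 572.9 -211.1    8. ]
edges z~12 [ 511.1 -170.3   12. ] [ 511.1 -213.9   12. ]
blob 136 171 274 311
handle top rear [ 445.2 -175.    66. ] [ 445.2 -212.5   66. ]
lugs [556.6 -75.6  30. ] [518.3  90.5  30. ]
bowl [{'centre': [232.4, 199.1], 'confidence': 0.83}]
60 [270 269 267 268]
80 [271 269 312 272]
100 [273 272 270 271]
120 [274 272 271 273]
```

```bash
python3 -m creep '[{"delta_pos":[1.75,-2.46,3],"spin":-0.038,"gripper":1},{"delta_pos":[1.75,-2.46,7],"spin":-0.038,"gripper":1},{"delta_pos":[1.75,-2.46,11],"spin":-0.038,"gripper":1},{"delta_pos":[1.75,-2.46,14],"spin":-0.038,"gripper":1},{"delta_pos":[1.75,-2.46,17],"spin":-0.038,"gripper":1},{"delta_pos":[1.75,-2.46,19],"spin":-0.038,"gripper":1},{"delta_pos":[1.75,-2.46,20.5],"spin":-0.038,"gripper":1},{"delta_pos":[1.75,-2.46,20.5],"spin":-0.038,"gripper":1}]'
python3 -m creep '[{"delta_pos":[0,0,0],"spin":0,"gripper":0.6},{"delta_pos":[0,0,0],"spin":0,"gripper":0.45},{"delta_pos":[0,0,0],"spin":0,"gripper":0.3},{"delta_pos":[0,0,0],"spin":0,"gripper":0.2},{"delta_pos":[0,0,0],"spin":0,"gripper":0.2},{"delta_pos":[0,0,0],"spin":0,"gripper":0.2},{"delta_pos":[0,0,0],"spin":0,"gripper":0.2},{"delta_pos":[0,0,0],"spin":0,"gripper":0.2}]' 60
```

```text
clock: 2.7
eef_pos: [454.8, -195.9, 32.5]
tcp_rot: [[0.999, 0.034, -0.004], [0.034, -0.999, 0.002], [-0.004, -0.002, -1.0]]
ft_force: [-0.1, 0.5, -0.1]
gripper_width: 85.9
clock: 3.5
eef_pos: [458.3, -195.1, 35.5]
tcp_rot: [[0.999, 0.038, 0.002], [0.038, -0.999, -0.0], [0.002, 0.0, -1.0]]
ft_force: [-0.4, 1.4, 6.1]
gripper_width: 35.6
```

```bash
python3 -m creep '[{"delta_pos":[0,0,-1.5],"spin":0,"gripper":0.2},{"delta_pos":[0,0,-4],"spin":0,"gripper":0.2},{"delta_pos":[0,0,-7],"spin":0,"gripper":0.2},{"delta_pos":[-0.4,-3,-9.5],"spin":-0.05,"gripper":0.2},{"delta_pos":[-0.8,-6.5,-10.5],"spin":-0.1,"gripper":0.2},{"delta_pos":[-1.2,-10,-10.5],"spin":-0.15,"gripper":0.2},{"delta_pos":[-1.7,-14,-10.5],"spin":-0.188,"gripper":0.2},{"delta_pos":[-2.1,-17.9,-10.5],"spin":-0.188,"gripper":0.2}]'
python3 -m creep '[{"delta_pos":[0,0,0],"spin":0,"gripper":0.2},{"delta_pos":[0,0,0],"spin":0,"gripper":0.2},{"delta_pos":[0,0,0],"spin":0,"gripper":0.2},{"delta_pos":[0,0,0],"spin":0,"gripper":0.2},{"delta_pos":[0,0,0],"spin":0,"gripper":0.2},{"delta_pos":[0,0,0],"spin":0,"gripper":0.2},{"delta_pos":[0,0,0],"spin":0,"gripper":0.2},{"delta_pos":[0,0,0],"spin":0,"gripper":0.2}]'
python3 - <<'E'
from h import *
np.set_printoptions(precision=4,suppress=True)
o=arm.get_obs(); print(o['eef_pos'],o['tcp_rot'])
np.save('o2.npy',o,allow_pickle=True)
cv2.imwrite('pics/w2.png',vision.snapshot('wrist'))
for l in ['thick_gauge_tip']: print(vision.tip_of(l,'wrist'))
E
```

```text
clock: 4.3
eef_pos: [429.1, -15.8, 139.5]
tcp_rot: [[0.975, 0.224, -0.0], [0.224, -0.975, -0.0], [-0.0, 0.0, -1.0]]
ft_force: [0.7, -0.7, -2.9]
gripper_width: 35.5
clock: 5.1
eef_pos: [430.0, -17.4, 139.3]
tcp_rot: [[0.975, 0.223, -0.0], [0.223, -0.975, -0.0], [-0.0, 0.0, -1.0]]
ft_force: [0.3, 1.0, -2.8]
gripper_width: 35.5
[429.9992 -17.3526 139.2625] [[ 0.9747  0.2233 -0.0001]
 [ 0.2233 -0.9747 -0.    ]
 [-0.0001  0.     -1.    ]]
[{'centre': [10.1, 310.4], 'confidence': 0.91}]
```

View pics/w2.png

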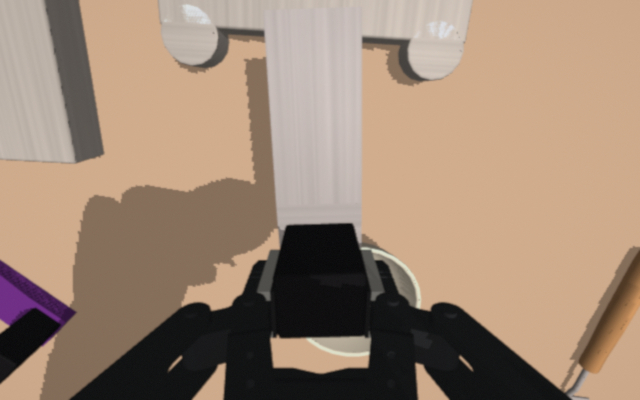

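The gauge is held squarely, with tip corners at (265,10) and (362,10). The lugs are at about (190,37) and (436,51), a few degrees off the tool axis. Refining the press pose.

Run:
```python
from h import *
np.set_printoptions(precision=2,suppress=True)
o=np.load('o2.npy',allow_pickle=True).item()
f=lambda r,c,z:onz('wrist',r,c,z,o)
im=cv2.imread('pics/w2.png'); cr=cv2.resize(im[0:100,150:480],None,fx=2.4,fy=2.4,interpolation=cv2.INTER_CUBIC)
# predicted lug outlines fitted by eye: centre candidates
for L,R in [((37,190),(51,436))]:
    l,r=f(*L,30),f(*R,30); v=l-r; print(l,r,np.linalg.norm(v),np.degrees(np.arctan2(-v[0],v[1])))
def draw(p,z,col):
    t=np.linspace(0,2*np.pi,60)
    q=np.array([proj('wrist',[p[0]+20*np.cos(a),p[1]+20*np.sin(a),z],o) for a in t])
    cv2.polylines(cr,[np.int32((q[:,::-1]-[150,0])*2.4)],False,col,1)
l,r=f(37,190,30),f(51,436,30); draw(l,30,(0,0,255)); draw(r,30,(0,0,255))
cv2.imwrite('pics/w2c.png',cr)
zu=139.3-35.5
print('gauge tip corners',f(10,265,zu+8),f(10,362,zu+8),'heel',f(207,276.5,zu+15),f(207,362,zu+15))
R=np.array(o['tcp_rot']); 
for p in [f(10,265,zu+8),f(10,362,zu+8),f(207,276.5,zu+15),f(207,362,zu+15),l,r]: print(R.T@(p-o['eef_pos']))
```

```text
[524.06  94.87  30.  ] [553.48 -72.21  30.  ] 169.645756639462 9.98635795275956
gauge tip corners [538.46  32.02 111.8 ] [548.11  -9.94 111.8 ] heel [450.42   9.8  118.8 ] [460.27 -33.19 118.8 ]
[116.75 -23.9   27.45]
[116.78  19.16  27.45]
[ 25.97 -21.91  20.46]
[25.97 22.2  20.46]
[116.76 -88.38 109.25]
[108.12  81.05 109.25]
```

View pics/w2c.png

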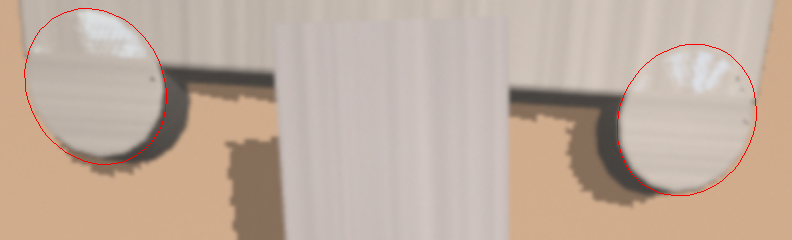

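The projected lug outlines fit, which gives press yaw 10.0° and front mid at (538.8, 11.3). The gauge is at about 14.5°, so I'll turn 4.5° clockwise and come down over the open front.

```bash
python3 -m creep '[{"delta_pos":[0.7,-0.5,1],"spin":0.04,"gripper":0.2},{"delta_pos":[1.38,-0.97,2.5],"spin":0.078,"gripper":0.2},{"delta_pos":[1.38,-0.97,4],"spin":0.078,"gripper":0.2},{"delta_pos":[1.38,-0.97,5.5],"spin":0.078,"gripper":0.2},{"delta_pos":[1.38,-0.97,6.5],"spin":0.078,"gripper":0.2},{"delta_pos":[1.38,-0.97,7.1],"spin":0.078,"gripper":0.2},{"delta_pos":[1.38,-0.97,7.1],"spin":0.078,"gripper":0.2},{"delta_pos":[1.38,-0.97,7.1],"spin":0.078,"gripper":0.2}]'
python3 -m creep '[{"delta_pos":[0,0,0],"spin":0,"gripper":0.2},{"delta_pos":[0,0,0.05],"spin":0,"gripper":0.2},{"delta_pos":[0,0,0.1],"spin":0,"gripper":0.2},{"delta_pos":[0,0,0.15],"spin":0,"gripper":0.2},{"delta_pos":[0,0,0.2],"spin":0,"gripper":0.2},{"delta_pos":[0,0,0.2],"spin":0,"gripper":0.2},{"delta_pos":[0,0,0.2],"spin":0,"gripper":0.2},{"delta_pos":[0,0,0.2],"spin":0,"gripper":0.2}]'
python3 - <<'E'
from h import *
np.set_printoptions(precision=3,suppress=True)
o=arm.get_obs(); print(o['eef_pos'],o['ft_force'],o['torque'],o['tcp_rot'])
a=vision.snapshot('wrist');b=vision.snapshot('side')
cv2.imwrite('pics/w3.png',np.vstack([cv2.resize(a[0:240],None,fx=1.1,fy=1.1),cv2.resize(b[130:250,190:430],(704,336),interpolation=cv2.INTER_CUBIC)]))
E
```

```text
clock: 6.0
eef_pos: [441.6, -4.6, 68.6]
tcp_rot: [[0.989, 0.147, 0.001], [0.147, -0.989, 0.0], [0.001, 0.0, -1.0]]
ft_force: [0.7, 0.0, -3.3]
gripper_width: 35.8
clock: 6.8
eef_pos: [441.3, -4.5, 66.3]
tcp_rot: [[0.989, 0.147, 0.0], [0.147, -0.989, 0.0], [0.0, -0.0, -1.0]]
ft_force: [0.0, 0.7, -2.3]
gripper_width: 35.5
[441.267  -4.533  66.3  ] [ 0.044  0.68  -2.333] [ 0.002  0.084 -0.046] [[ 0.989  0.147  0.   ]
 [ 0.147 -0.989  0.   ]
 [ 0.    -0.    -1.   ]]
```

View pics/w3.png

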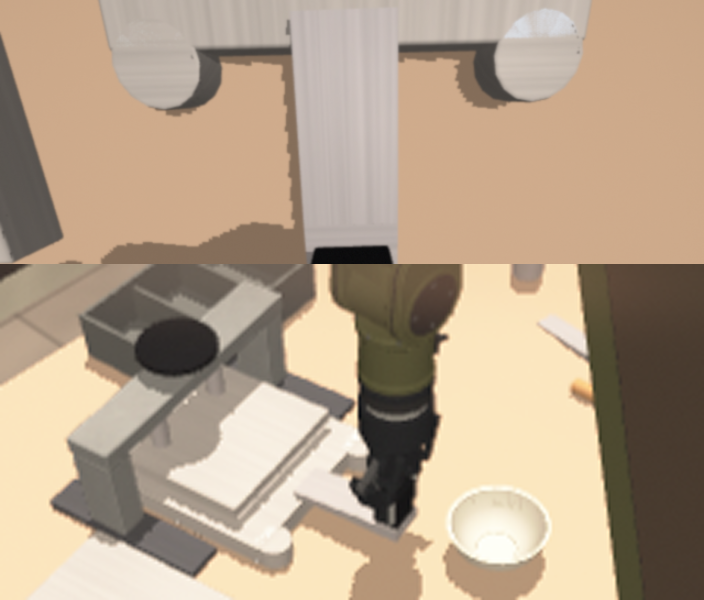

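The gauge is centred between the lugs and aligned, with its tip over the open front of the plate. Next I lower it to light contact and slide it to the lip.

```bash
python3 -m creep '[{"delta_pos":[0,0,0.03],"spin":0,"gripper":0.2},{"delta_pos":[0,0,0.06],"spin":0,"gripper":0.2},{"delta_pos":[0,0,0.09],"spin":0,"gripper":0.2},{"delta_pos":[0,0,0.12],"spin":0,"gripper":0.2},{"delta_pos":[0,0,0.12],"spin":0,"gripper":0.2},{"delta_pos":[0,0,0.12],"spin":0,"gripper":0.2},{"delta_pos":[0,0,0.12],"spin":0,"gripper":0.2},{"delta_pos":[0,0,0.12],"spin":0,"gripper":0.2}]'; python3 -c "
from h import *
o=arm.get_obs();print(o['torque'],o['eef_pos'],o['ft_force'])"
```

```text
clock: 7.7
eef_pos: [441.0, -4.5, 65.2]
tcp_rot: [[0.989, 0.147, -0.0], [0.147, -0.989, 0.0], [-0.0, -0.0, -1.0]]
ft_force: [-3.3, -0.2, 1.8]
gripper_width: 35.3
[0.06659401 0.24729936 0.04409863] [441.02824599  -4.53968526  65.17060103] [-3.25584961 -0.17137673  1.79062131]
```

```bash
python3 -m creep '[{"delta_pos":[0.5,-0.01,-0.02],"spin":-0.01,"gripper":0.2},{"delta_pos":[1,-0.03,-0.02],"spin":-0.01,"gripper":0.2},{"delta_pos":[1.5,-0.04,-0.02],"spin":-0.01,"gripper":0.2},{"delta_pos":[2,-0.05,-0.02],"spin":-0.01,"gripper":0.2},{"delta_pos":[2.5,-0.07,-0.02],"spin":-0.01,"gripper":0.2},{"delta_pos":[3,-0.08,-0.02],"spin":-0.01,"gripper":0.2},{"delta_pos":[3.5,-0.1,-0.02],"spin":-0.01,"gripper":0.2},{"delta_pos":[3.5,-0.1,-0.02],"spin":-0.01,"gripper":0.2}]'
python3 - <<'E'
from h import *
np.set_printoptions(precision=3,suppress=True)
o=arm.get_obs(); print(o['eef_pos'],o['ft_force'],o['torque'],o['tcp_rot'])
a=vision.snapshot('wrist');b=vision.snapshot('side')
cv2.imwrite('pics/w4.png',np.vstack([cv2.resize(a[0:240],None,fx=1.1,fy=1.1),cv2.resize(b[150:240,250:410],(704,330),interpolation=cv2.INTER_CUBIC)]))
E
```

```text
clock: 8.5
eef_pos: [477.2, 1.8, 65.4]
tcp_rot: [[0.988, 0.157, 0.002], [0.157, -0.988, 0.0], [0.002, 0.0, -1.0]]
ft_force: [-0.5, 0.1, 0.2]
gripper_width: 35.4
[477.247   1.804  65.378] [-0.477  0.11   0.19 ] [ 0.015 -0.099 -0.073] [[ 0.988  0.157  0.002]
 [ 0.157 -0.988  0.   ]
 [ 0.002  0.    -1.   ]]
```

View pics/w4.png

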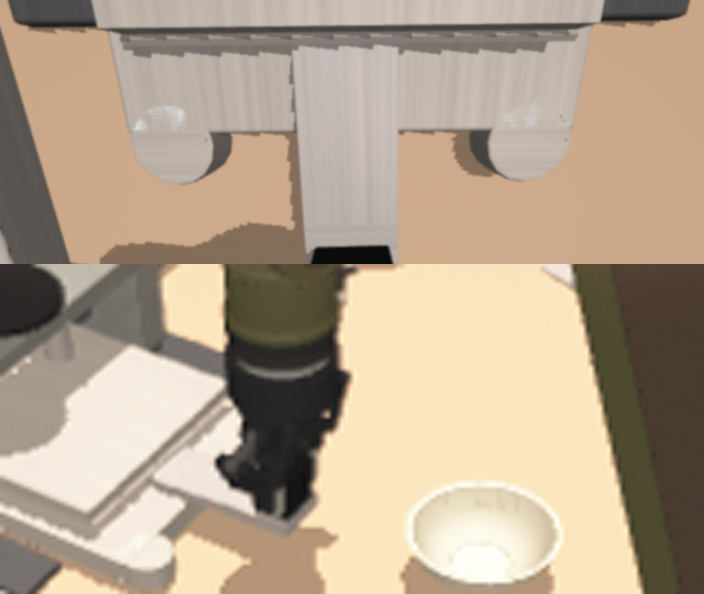

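The tip has gone under the lip at row ~46, about 14 mm in by pose. Sliding further in small steps and watching the force.

```bash
for i in 1; do python3 -m creep '[{"delta_pos":[0.2,0,0],"spin":-0.01,"gripper":0.2},{"delta_pos":[0.4,0,0],"spin":-0.01,"gripper":0.2},{"delta_pos":[0.6,-0.01,0],"spin":-0.01,"gripper":0.2},{"delta_pos":[0.8,-0.01,0],"spin":-0.01,"gripper":0.2},{"delta_pos":[1,-0.02,0],"spin":-0.01,"gripper":0.2},{"delta_pos":[1,-0.02,0],"spin":-0.01,"gripper":0.2},{"delta_pos":[1,-0.02,0],"spin":-0.01,"gripper":0.2},{"delta_pos":[1,-0.02,0],"spin":-0.01,"gripper":0.2}]'; done
python3 -m creep '[{"delta_pos":[0.15,0,0],"spin":0,"gripper":0.2},{"delta_pos":[0.3,0,0],"spin":0,"gripper":0.2},{"delta_pos":[0.45,0,0],"spin":0,"gripper":0.2},{"delta_pos":[0.6,0,0],"spin":0,"gripper":0.2},{"delta_pos":[0.75,0,0],"spin":0,"gripper":0.2},{"delta_pos":[0.8,0,0],"spin":0,"gripper":0.2},{"delta_pos":[0.8,0,0],"spin":0,"gripper":0.2},{"delta_pos":[0.8,0,0],"spin":0,"gripper":0.2}]'
python3 -c "
from h import *
o=arm.get_obs();print(o['torque'],o['eef_pos'],o['ft_force'])"
```

```text
clock: 9.4
eef_pos: [484.5, 3.3, 65.5]
tcp_rot: [[0.986, 0.167, -0.002], [0.167, -0.986, -0.0], [-0.002, -0.0, -1.0]]
ft_force: [-4.8, -0.8, 5.7]
gripper_width: 35.4
clock: 10.2
eef_pos: [491.2, 4.5, 65.5]
tcp_rot: [[0.986, 0.167, -0.004], [0.167, -0.986, -0.0], [-0.004, -0.0, -1.0]]
ft_force: [-6.7, -1.2, 9.3]
gripper_width: 35.9
[-0.14640698  1.00103276 -0.0055357 ] [491.22819161   4.52972024  65.48986661] [-6.68688933 -1.18237583  9.29121256]
```

```bash
python3 -m creep '[{"delta_pos":[0,0,-0.01],"spin":0,"gripper":0.2},{"delta_pos":[0,0,-0.02],"spin":0,"gripper":0.2},{"delta_pos":[0,0,-0.03],"spin":0,"gripper":0.2},{"delta_pos":[0,0,-0.03],"spin":0,"gripper":0.2},{"delta_pos":[0,0,-0.03],"spin":0,"gripper":0.2},{"delta_pos":[0,0,-0.03],"spin":0,"gripper":0.2},{"delta_pos":[0,0,-0.03],"spin":0,"gripper":0.2},{"delta_pos":[0,0,-0.03],"spin":0,"gripper":0.2}]'
python3 -c "
from h import *
o=arm.get_obs();print(o['torque'],o['eef_pos'],o['ft_force'])"
```

```text
clock: 11.0
eef_pos: [491.2, 4.6, 65.5]
tcp_rot: [[0.986, 0.167, -0.004], [0.167, -0.986, -0.0], [-0.004, -0.0, -1.0]]
ft_force: [-6.8, -1.0, 7.1]
gripper_width: 35.6
[-0.13277556  0.82517434  0.01954248] [491.22239436   4.56097571  65.48925495] [-6.75687272 -0.97597242  7.05861884]
```

```bash
python3 -m creep '[{"delta_pos":[0,0,-0.03],"spin":0,"gripper":0.2},{"delta_pos":[0,0,-0.06],"spin":0,"gripper":0.2},{"delta_pos":[0,0,-0.08],"spin":0,"gripper":0.2},{"delta_pos":[0,0,-0.08],"spin":0,"gripper":0.2},{"delta_pos":[0,0,-0.08],"spin":0,"gripper":0.2},{"delta_pos":[0,0,-0.08],"spin":0,"gripper":0.2},{"delta_pos":[0,0,-0.08],"spin":0,"gripper":0.2},{"delta_pos":[0,0,-0.08],"spin":0,"gripper":0.2}]'
python3 -c "
from h import *
o=arm.get_obs();print(o['torque'],o['eef_pos'],o['ft_force'])"
python3 -m creep '[{"delta_pos":[0.1,0,0],"spin":0,"gripper":0.2},{"delta_pos":[0.2,0,0],"spin":0,"gripper":0.2},{"delta_pos":[0.3,0,0],"spin":0,"gripper":0.2},{"delta_pos":[0.4,0,0],"spin":0,"gripper":0.2},{"delta_pos":[0.5,0,0],"spin":0,"gripper":0.2},{"delta_pos":[0.6,0,0],"spin":0,"gripper":0.2},{"delta_pos":[0.6,0,0],"spin":0,"gripper":0.2},{"delta_pos":[0.6,0,0],"spin":0,"gripper":0.2}]'
python3 -c "
from h import *
o=arm.get_obs();print(o['torque'],o['eef_pos'],o['ft_force'])"
```

```text
clock: 11.8
eef_pos: [491.7, 4.6, 65.7]
tcp_rot: [[0.986, 0.167, -0.003], [0.167, -0.986, -0.0], [-0.003, -0.0, -1.0]]
ft_force: [-4.4, -1.4, 0.6]
gripper_width: 35.6
[-0.14610471  0.76962972 -0.06400508] [491.66589424   4.59818231  65.73753192] [-4.42585649 -1.40587473  0.61004789]
clock: 12.6
eef_pos: [496.8, 5.6, 65.7]
tcp_rot: [[0.986, 0.167, -0.005], [0.167, -0.986, -0.0], [-0.005, -0.001, -1.0]]
ft_force: [-6.6, -2.3, 2.9]
gripper_width: 35.6
[-0.12207663  0.96639042 -0.00993845] [496.80999057   5.58498068  65.68354441] [-6.61636866 -2.29220939  2.92487286]
```

```bash
python3 -m creep '[{"delta_pos":[0.1,0,0],"spin":0,"gripper":0.2},{"delta_pos":[0.2,0,0],"spin":0,"gripper":0.2},{"delta_pos":[0.3,0,0],"spin":0,"gripper":0.2},{"delta_pos":[0.4,0,0],"spin":0,"gripper":0.2},{"delta_pos":[0.5,0,0],"spin":0,"gripper":0.2},{"delta_pos":[0.5,0,0],"spin":0,"gripper":0.2},{"delta_pos":[0.5,0,0],"spin":0,"gripper":0.2},{"delta_pos":[0.5,0,0],"spin":0,"gripper":0.2}]'
python3 - <<'E'
from h import *
o=arm.get_obs();print(o['torque'],o['eef_pos'],o['ft_force'])
X=np.array([666.8,33.9,0]); c,s=np.cos(np.radians(10)),np.sin(np.radians(10))
P=lambda x,y,z:[X[0]+c*x-s*y,X[1]+s*x+c*y,z]
for cam in ('side','scene'):
    b=vision.snapshot(cam); a=cv2.imread(f'pics/{cam}0.png'); cv2.imwrite(f'pics/{cam}5.png',b)
    q=np.array([proj(cam,P(x,y,58)) for x in (-92,5) for y in (-85,85)]); r0,c0=q.min(0).astype(int)-3; r1,c1=q.max(0).astype(int)+4
    print(cam,r0,r1,c0,c1,'px/mm lift',(proj(cam,P(-60,0,59))[0]-proj(cam,P(-60,0,58))[0]))
    g=lambda im:cv2.GaussianBlur(cv2.cvtColor(im,cv2.COLOR_BGR2GRAY),(0,0),1).astype(np.float32)
    A,B=g(a),g(b)
    def ecc(r0,r1,c0,c1):
        W=np.eye(2,3,dtype=np.float32)
        try: cc,W=cv2.findTransformECC(A[r0:r1,c0:c1],B[r0:r1,c0:c1],W,cv2.MOTION_TRANSLATION,(3,200,1e-6)); return cc,W[:,2]
        except cv2.error as e: return 'fail'
    print(ecc(r0,r1,c0,c1))
E
python3 -c "
import cv2,numpy as np
f=lambda n,r0,r1,c0,c1:cv2.resize(cv2.imread(n)[r0:r1,c0:c1],(390,290),interpolation=cv2.INTER_CUBIC)
cv2.imwrite('pics/cmp.png',np.vstack([np.hstack([f('pics/side%d.png'%k,150,240,210,330) for k in (0,5)]),np.hstack([f('pics/scene%d.png'%k,190,280,310,430) for k in (0,5)])]))"
```

```text
clock: 13.4
eef_pos: [501.5, 6.4, 65.7]
tcp_rot: [[0.986, 0.167, -0.005], [0.167, -0.986, -0.0], [-0.005, -0.001, -1.0]]
ft_force: [-8.1, -2.8, 3.7]
gripper_width: 35.3
[-0.10280524  1.0879141   0.04292291] [501.5261312    6.40898592  65.6605388 ] [-8.06521475 -2.78148798  3.67857819]
side 169 220 244 306 px/mm lift -0.2080508528411542
(0.5697144685777534, array([-3.0386598 , -0.12912542], dtype=float32))
scene 198 244 326 384 px/mm lift -0.22587397589015268
(0.8134627034328024, array([2.5163496, 1.2922833], dtype=float32))
```

View pics/cmp.png

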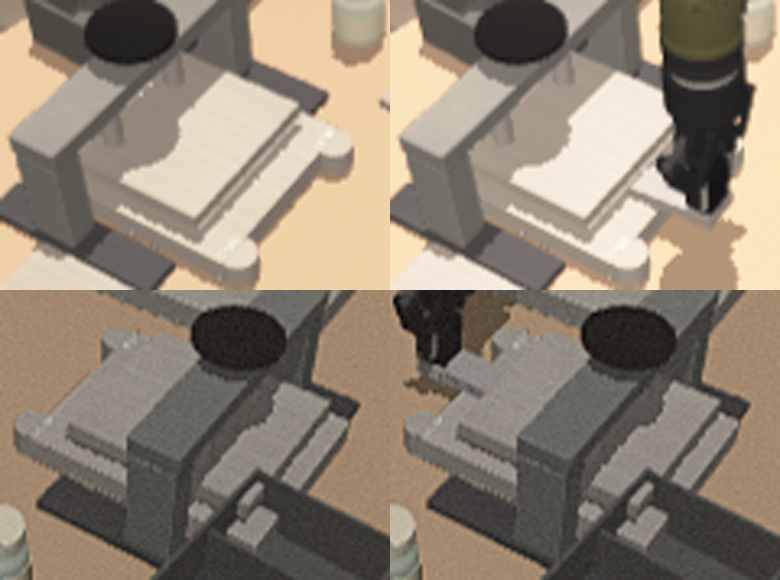

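By pose the tip is 39 mm in and the images are too coarse to show the lift. Next I take the arm's downward push off and creep 3 mm further. Drag that remains must come from the upper plate.

```bash
python3 -m creep '[{"delta_pos":[0,0,-0.02],"spin":0,"gripper":0.2},{"delta_pos":[0,0,-0.05],"spin":0,"gripper":0.2},{"delta_pos":[0.05,0,-0.06],"spin":0,"gripper":0.2},{"delta_pos":[0.1,0,-0.06],"spin":0,"gripper":0.2},{"delta_pos":[0.15,0,-0.06],"spin":0,"gripper":0.2},{"delta_pos":[0.2,0,-0.06],"spin":0,"gripper":0.2},{"delta_pos":[0.25,0,-0.06],"spin":0,"gripper":0.2},{"delta_pos":[0.3,0,-0.06],"spin":0,"gripper":0.2}]'
python3 -c "
from h import *
o=arm.get_obs();print(o['torque'],o['eef_pos'],o['ft_force'])"
```

```text
clock: 14.3
eef_pos: [504.3, 6.9, 66.0]
tcp_rot: [[0.986, 0.167, -0.006], [0.167, -0.986, -0.0], [-0.006, -0.001, -1.0]]
ft_force: [-6.8, -0.6, 1.3]
gripper_width: 35.7
[-0.18280967  1.09372858  0.03930283] [504.34808557   6.92049712  65.95682818] [-6.83358261 -0.62408335  1.30196359]
```

With less downward push (about 4 N), the drag along the slide is still about 7 N, more than plain friction gives. That puts first contact at roughly 29–34 mm in and the lift now near 0.8 mm. I'll hold still and do a final check.

```bash
python3 -m creep '[{"delta_pos":[0,0,0],"spin":0,"gripper":0.2},{"delta_pos":[0,0,0],"spin":0,"gripper":0.2},{"delta_pos":[0,0,0],"spin":0,"gripper":0.2},{"delta_pos":[0,0,0],"spin":0,"gripper":0.2},{"delta_pos":[0,0,0],"spin":0,"gripper":0.2},{"delta_pos":[0,0,0],"spin":0,"gripper":0.2},{"delta_pos":[0,0,0],"spin":0,"gripper":0.2},{"delta_pos":[0,0,0],"spin":0,"gripper":0.2}]'
python3 - <<'E'
from h import *
np.set_printoptions(precision=3,suppress=True)
o=arm.get_obs();print(o['torque'],o['eef_pos'],o['ft_force'],o['tcp_rot'],np.abs(o['dq']).max())
a=vision.snapshot('wrist'); im=cv2.resize(a,None,fx=1.25,fy=1.25)
X=np.array([666.8,33.9,0]); c,s=np.cos(np.radians(10)),np.sin(np.radians(10))
P=lambda x,y,z:[X[0]+c*x-s*y,X[1]+s*x+c*y,z]
for col,L in (((0,0,255),[P(-130,-105,30),P(-130,105,30)]),((255,0,0),[P(-90,-90,58.5),P(-90,90,58.5)]),((0,255,0),[P(-130,0,30),P(-94,0,30)])):
    q=[tuple(int(v*1.25) for v in proj('wrist',p,o)[::-1]) for p in L]; cv2.line(im,*q,col,1)
cv2.imwrite('pics/w6.png',im)
E
```

```text
clock: 15.1
eef_pos: [504.5, 6.9, 66.0]
tcp_rot: [[0.986, 0.167, -0.005], [0.167, -0.986, -0.0], [-0.005, -0.001, -1.0]]
ft_force: [-5.1, -1.0, 1.5]
gripper_width: 35.5
[-0.157  1.055 -0.055] [504.474   6.941  65.972] [-5.065 -1.046  1.508] [[ 0.986  0.167 -0.005]
 [ 0.167 -0.986 -0.   ]
 [-0.005 -0.001 -1.   ]] 0.1275786538622567
```

View pics/w6.png

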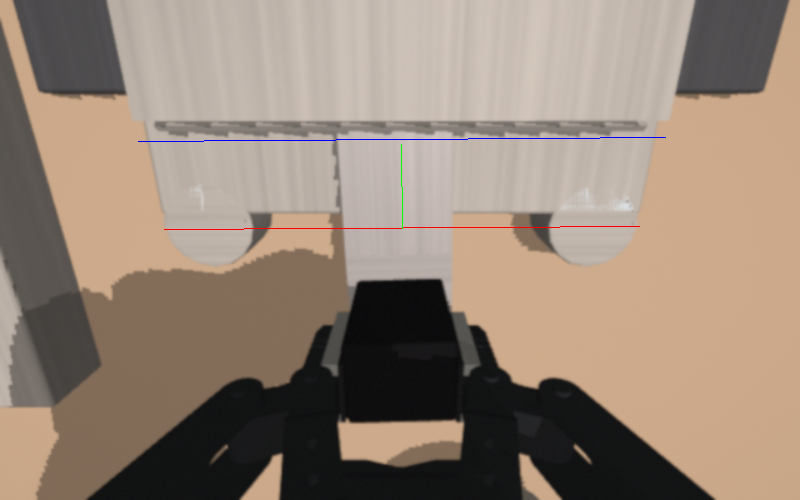

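The view shows the plate edges 6–7 mm farther in than modelled, because the lug centres stand ahead of the front edge: the edge is at row 212 and I predicted 228. The tip is therefore only about 36 mm under the plate, so I'll slide 5 mm more. At that depth the lift is at most about 1.7 mm for any crosshead setting.

```bash
python3 -m creep '[{"delta_pos":[0.1,0,0],"spin":0,"gripper":0.2},{"delta_pos":[0.2,0,0],"spin":0,"gripper":0.2},{"delta_pos":[0.3,0,0],"spin":0,"gripper":0.2},{"delta_pos":[0.4,0,0],"spin":0,"gripper":0.2},{"delta_pos":[0.5,0,0.01],"spin":0,"gripper":0.2},{"delta_pos":[0.5,0,0.02],"spin":0,"gripper":0.2},{"delta_pos":[0.5,0,0.02],"spin":0,"gripper":0.2},{"delta_pos":[0.5,0,0.02],"spin":0,"gripper":0.2}]'
python3 -m creep '[{"delta_pos":[0,0,0],"spin":0,"gripper":0.2},{"delta_pos":[0,0,0],"spin":0,"gripper":0.2},{"delta_pos":[0,0,0],"spin":0,"gripper":0.2},{"delta_pos":[0,0,0],"spin":0,"gripper":0.2},{"delta_pos":[0,0,0],"spin":0,"gripper":0.2},{"delta_pos":[0,0,0],"spin":0,"gripper":0.2},{"delta_pos":[0,0,0],"spin":0,"gripper":0.2},{"delta_pos":[0,0,0],"spin":0,"gripper":0.2}]'
python3 -c "
from h import *
o=arm.get_obs();print(o['torque'],o['eef_pos'],o['ft_force'])"
```

```text
clock: 15.95
eef_pos: [509.3, 7.8, 65.9]
tcp_rot: [[0.986, 0.167, -0.005], [0.167, -0.986, -0.0], [-0.005, -0.001, -1.0]]
ft_force: [-5.8, -0.5, 1.8]
gripper_width: 34.8
clock: 16.75
eef_pos: [509.3, 7.8, 65.8]
tcp_rot: [[0.986, 0.167, -0.005], [0.167, -0.986, -0.0], [-0.005, -0.001, -1.0]]
ft_force: [-7.0, -1.3, 1.9]
gripper_width: 35.7
[-0.22815113  0.99445376 -0.00872392] [509.31257935   7.77702743  65.82841412] [-7.02466589 -1.34569433  1.91879655]
```

```bash
python3 -c "
from h import *
print(arm.finish_job()); o=arm.get_obs(); print(o['clock'],o['eef_pos'],o['ft_force'],o['gripper_width'])"
```

```text
the job is handed in; nothing more can be done
None
the job is handed in; nothing more can be done
```

The thick gauge is in the gap and still held by its handle, and I handed the job in at 16.75 s. The lugged low plate is in the press, so I took the thick grey gauge and left the thin and purple ones alone. I laid the gauge on the open front of the lower plate and slid it in near the mid-line.

**Last checks:**
- **Position:** the tip is about 40 mm under the upper plate and within a few mm of the mid-line. It is aligned to about 2° by pose. The tool was tilted about 0.005 rad.
- **Hold:** the grip measured 35.7 mm on the 36 mm handle, and the arm stayed still over the last hold.
- **Drag:** it was steady at about 7 N with a light downward push of about 4.5 N. That is more than friction on the lower plate alone should give, so the upper plate is pressing, I estimate at 3–4 N.

**What was unsure or disagreed:**
- **Lift not measured:** comparing camera pictures to see the upper plate rise gave no usable result. I estimate the lift at about 1 mm, and at most about 1.7 mm from the taper and the insertion depth.
- **Plate edge:** the last wrist picture put the plate edges 6–7 mm farther in than I had modelled from the lugs, so I slid the gauge in another 5 mm. I took no picture after that.

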